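# Change over the coolant canister

### The job

Three white coolant canisters of different heights stand on the bench in front of the robot, each with a black push-pull cap. The pump is being changed over from the smallest to the tallest: pull the tallest canister's cap all the way up to open it, and press the smallest canister's cap all the way down to shut it. Leave the middle-sized canister's cap as it is.

Things in the scene. Friction and masses are not known exactly. Their poses are not given: they have to be found in the camera images.
- tall_cap_centre (a point): Centre of the tallest white canister's black round cap (34 mm across, 34 tall). Canister 145 x 115 mm (x by y), top at 180 mm, does not shift. This point is 209 mm above the bench with the cap fully down (shut), 233 fully up (open); z up. Starts 0 to 4 mm up. Caps slide only straight up and down, about 5 N, and stay where left; shut, 12 mm of thin neck shows below. y: across the narrower side.
- small_cap_centre (a point): Centre of the smallest white canister's black round cap (34 mm across, 34 tall). Canister 115 x 85 mm (x by y), top at 95 mm, does not shift. This point is 124 mm above the bench with the cap fully down (shut), 148 fully up (open); z up. Starts 18 to 24 mm up. Caps slide as on the tallest. All caps sit 35 mm off the canister's centre towards -x; a moulded grip 7 mm high starts 29 mm behind (+x).
- medium_cap_centre (a point): Centre of the middle-sized white canister's black round cap (34 mm across, 34 tall). Canister 130 x 100 mm (x by y), top at 135 mm, does not shift. This point is 164 mm above the bench with the cap fully down (shut), 188 fully up (open); z up. Starts anywhere in its travel. Its cap slides as the others do; leave it.
Not all that is in view belongs to the job. Leave any purple look-alike of the part that bears tall_cap_centre alone.

How it is judged (in metres and radians):
At the end, for the whole second after the job is handed in: The tallest canister's cap is at least 17 mm up of its 24 mm travel (its centre higher than 226 mm above the bench), and the smallest canister's cap is within 6 mm of fully down (its centre lower than 130 mm) (height (world z) of tall_cap_centre above 0.226 m and height (world z) of small_cap_centre below 0.13 m); the robot touches nothing.
It fails at once if the middle-sized canister's cap is moved by more than 5 mm (distance of medium_cap_centre from where it was at the start of the episode above 0.005 m).
It also fails if it takes over 40 s, if anything falls off the work surface, if the arm or the gripper's body presses on something with over 40 N, if the wrist force passes 120 N, or if a joint passes its speed limit or range.

### The arm

A 6-joint arm with a two-finger parallel gripper is mounted at the origin on the work surface. World frame = base frame: x ahead of the robot, y to its left, z up, the work surface at z = 0. Lengths are in m, angles in degrees, forces in N, time in s.
With the tool pointing down it reaches from about 0.3 to 0.75 m from the base axis. Payload 8.5 kg.
Tool frame: the origin (TCP) lies at the very end of the fingers, on their centre line; the grasp point (between the pads) lies 19 mm behind it; z points along the fingers, y is the line along which they close (so a half turn about z gives the same grasp; the last joint's range is limited). The gripper opens to 85 mm and grips with 20 to 120 N. Pads are 22 mm wide; open, the fingers measure 114 mm over their backs; the gripper's body (76 mm by 85 mm) begins 54 mm behind the grasp point. The pads swing forward as they close: fully open they stand 13 mm farther back than shut.
Start: joints at [-76.794, 21.807, 74.336, -0, 83.858, -12.336], TCP at [0.237, -0.496, 0.231] pointing down, gripper open.
Joint ranges: [-178.18, 178.18], [-50.72, 133.34], [12.68, 142.11], [-81.47, 261.47], [9.98, 163.14], [-165.26, 165.26]. Speed limits (degrees/s): [136.94, 136.94, 180, 180, 180, 180].

### API

Orientations are given as a 3x3 rotation matrix whose columns are the frame's x, y, z axes.
In Python, from rig import env gives the robot as it stands.
- The arm moves only by the tool move_arm, never from a script. Its argument "plan" is a list of rows, each a list of 7 numbers: the turn, a rotation vector about the tool's x, y, z in degrees, then the shift along the tool's x, y, z in cm, then the gripper command: -1 is shut, 1 is fully open, values between are in proportion. In form: [[ax, ay, az, tx, ty, tz, jaw], ...]. A call has 1 to 5 rows; each row is the pose to reach, as a shift and turn from the pose commanded when the call began, along the tool's axes at that moment; what a row does not reach only later rows make up. A row lasts 1/10 s, in which the tool goes at most 50 mm and 8.59 degrees, less where a joint would pass 70% of its speed; a pose out of reach is approached as far as the arm can. A call with a gripper value outside its range is refused whole. The fingers move at their own pace and stop on an object; "squeeze" is the grip in N (left out, the last holds). Time passes only in rows, so rows that repeat a pose let the fingers close. It gives the time, the measured TCP pose, the force, the opening and the grip force at its end, in the units of the state.
- env.observe(): the state, without advancing time (a new reading comes with each control period).
- env.get_image(name): name is "scene" or "top"; returns a dict with "color" (420x560x3 uint8, red, green, blue), "fov_y" (degrees; the focal length in pixels is half the picture's height over the tangent of half this angle, whatever the lens; pixels are square), "cx", "cy" (the principal point, pixels), "R" (3x3) and "t" (3): a world point X has camera coordinates R X + t. Camera axes: x right, y down, z forward; pixel columns grow to the right and rows downward; lengths in m; the calibration is good to about 2 mm. A picture is of the moment at which its call begins. There is no depth.
- env.close_job(): hands the job in; it is judged then, once.
Trained networks look in a picture, given as the dict that the camera call returned (one of the last four; its "shot" number tells which), for a name from the list of things; names that differ only in an ending like _2 or _b are one class to them, and where a whole thing is asked for, a point or a joint stands for the part that bears it (a point fixed in the world has none). Each returns a list of dicts, best first, with "conf" (0 to 1); they miss things now and then, are a little off and sometimes report something else, mostly with a low value. They report only what shows in the picture. A call takes as long as a camera call. They do not tell look-alikes from the thing itself.
- env.outline_of(target, picture): "mask" (420x560 bool, what is visible of it) and "bbox" ([centre column, centre row, width, height] in pixels, round what is visible of it).
- env.tip_of(target, picture): "pixel" ([column, row] in pixels: a listed point, or the origin of a listed thing).
The state is a dict: "time_s": time; "q": joint angles; "qvel": joint speeds; "joint_efforts": joint torques, N m; "position": TCP position; "tool_rot": TCP orientation; "ft_force": force on the tool from outside, world axes, zero at the start; "wrist_torque": the same for the moment, N m; "grip_width": finger opening in m; "gripper_force": force on a finger pad.
Only numpy, scipy, OpenCV 4.12 (cv2) and the standard library are available. Lean on these libraries where they do the work, as an engineer would, in place of code of your own. Each camera call takes 0.05 s, during which the arm holds its last target. There are 200 camera calls.

## Working session

There is one attempt and no reset: what is moved stays moved. The work goes in short steps, Python scripts to look and compute and a tool call to move; the robot and the scene stay as the last step left them, time stands still between calls to the robot, and variables do not carry over. Pictures are saved under pics/ and viewed, at most 10 in all, crops included, and the job is handed in when it is done.

Besides the shell and the picture viewer there is one more tool, called after "Call:" by a JSON object that holds its "method" and its "body". move_arm: Moves the arm, as the interface text tells. Its arguments: {"type":"object","properties":{"plan":{"type":"array"},"squeeze":{"type":"number"}},"required":["plan"]}

```bash
mkdir -p pics; cat > h.py <<'E'
import numpy as np, cv2, pickle
from rig import env
def snap(n):
    p=env.get_image(n); return p
def save(p,f): cv2.imwrite('pics/'+f,cv2.cvtColor(p['color'],cv2.COLOR_RGB2BGR))
def foc(p): return p['color'].shape[0]/2/np.tan(np.radians(p['fov_y'])/2)
def ray(p,px):
    f=foc(p);R=np.array(p['R']);t=np.array(p['t'])
    d=R.T@np.array([(px[0]-p['cx'])/f,(px[1]-p['cy'])/f,1]);return -R.T@t,d/np.linalg.norm(d)
def atz(p,px,z):
    c,d=ray(p,px);return c+d*(z-c[2])/d[2]
def proj(p,X):
    c=np.array(p['R'])@X+np.array(p['t']);return c[:2]/c[2]*foc(p)+[p['cx'],p['cy']]
def tri(a,pa,b,pb):
    A=np.zeros((3,3));B=np.zeros(3)
    for c,d in(ray(a,pa),ray(b,pb)):
        M=np.eye(3)-np.outer(d,d);A+=M;B+=M@c
    X=np.linalg.solve(A,B);return X,[np.linalg.norm(np.cross(X-c,d)) for c,d in(ray(a,pa),ray(b,pb))]
E
python3 - <<'E'
from h import *
P={n:snap(n) for n in('scene','top')}
for n,p in P.items():
    save(p,n+'0.png'); print(n,p['fov_y'],ray(p,(280,210)))
    for k in('tall','medium','small'):
        for r in env.tip_of(k+'_cap_centre',p)[:4]: print(k,np.round(r['pixel'],1),round(r['conf'],2),atz(p,r['pixel'],{'tall':.211,'medium':.176,'small':.145}[k]).round(3))
print(env.observe())
E
```

```text
scene 42.959664400670576 (array([ 0.77951374, -0.0821877 ,  1.32974233]), array([-0.29119776,  0.03227333, -0.95611835]))
tall [199.2 283.6] 0.77 [ 0.582 -0.23   0.211]
tall [136.3 189.3] 0.64 [ 0.358 -0.356  0.211]
medium [289.2 260.7] 0.54 [ 0.546 -0.035  0.176]
small [432.5 260.2] 0.76 [0.573 0.288 0.145]
top 47.05356143362192 (array([ 0.14380737, -0.05393624,  1.4230951 ]), array([ 0.19829701,  0.00581207, -0.98012475]))
tall [350.6 140.6] 0.66 [ 0.579 -0.23   0.211]
tall [403.4 229. ] 0.61 [ 0.345 -0.361  0.211]
medium [275.9 157.1] 0.51 [ 0.541 -0.033  0.176]
small [160.5 147.6] 0.62 [0.574 0.289 0.145]
{'time_s': 0.4, 'q': array([-7.67939243e+01,  2.18122742e+01,  7.43423339e+01,  3.04424339e-05,
        8.38582607e+01, -1.23357172e+01]), 'qvel': array([ 0.07030588, -0.13007466, -0.13451186, -0.00921244,  0.01552743,
        0.08648033]), 'joint_efforts': array([-2.15169413e-03, -4.47910988e+01, -2.31236047e+01, -1.87516421e-04,
        1.28886069e-03,  5.74591894e-06]), 'position': array([ 0.23712884, -0.49619489,  0.2312308 ]), 'tool_rot': array([[ 9.02271045e-01,  4.31169291e-01, -5.07971188e-05],
       [ 4.31169292e-01, -9.02271020e-01,  2.18783740e-04],
       [ 4.85000618e-05, -2.19304391e-04, -9.99999975e-01]]), 'ft_force': array([ 0.09420308,  0.18875814, -0.49128226]), 'wrist_torque': array([ 0.01346396,  0.02271867, -0.01089209]), 'gripper_force': 0.0, 'grip_width': 0.08553500197440607}
```

```bash
python3 -c "
import cv2,numpy as np
cv2.imwrite('pics/both.png',cv2.resize(np.vstack([cv2.imread('pics/scene0.png'),cv2.imread('pics/top0.png')])[:,:],(400,600)))"
```

```text
(no output)
```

View pics/scene0.png

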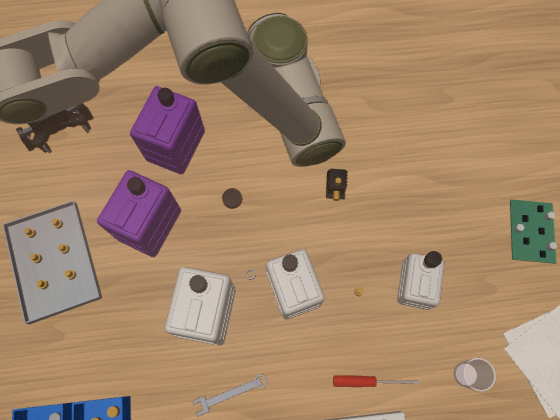

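View pics/top0.png

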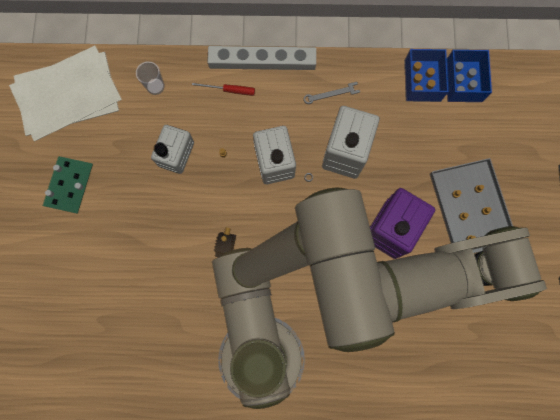

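The scene view shows the tallest white canister at about (199,300), the medium one at (293,283) and the smallest at (421,280), with the purple look-alikes at the upper left. The top view agrees.

```bash
python3 - <<'E'
from h import *
a,b=snap('scene'),snap('top')
for k in('tall','medium','small'):
    s=[r['pixel'] for r in env.tip_of(k+'_cap_centre',a)]; t=[r['pixel'] for r in env.tip_of(k+'_cap_centre',b)]
    for u in s[:3]:
        for v in t[:3]:
            X,e=tri(a,u,b,v)
            if max(e)<.01: print(k,X.round(4),np.round(e,4),np.round(u),np.round(v))
for n,p in(('s',(180,269)),('s',(232,278)),('s',(220,342)),('s',(166,331))): print(atz(a,p,.18).round(3))
E
```

```text
tall [ 0.5825 -0.2342  0.2079] [0.0011 0.0011] [198. 284.] [353. 140.]
tall [ 0.3513 -0.3568  0.2012] [0.0026 0.0026] [138. 188.] [402. 227.]
small [0.5707 0.2844 0.1459] [0.001 0.001] [431. 259.] [162. 149.]
[ 0.54  -0.274  0.18 ]
[ 0.572 -0.163  0.18 ]
[ 0.703 -0.198  0.18 ]
[ 0.668 -0.309  0.18 ]
```

Call:
{"method": "move_arm", "body": {"plan": [[0,0,0,0,0,-5,1],[0,0,0,0,0,-10,1],[0,0,0,0,0,-10.5,1]]}}

```text
time_s: 1.1
position: [0.2375, -0.4974, 0.3426]
tool_rot: [[0.902, 0.431, 0.003], [0.431, -0.902, -0.011], [-0.002, 0.011, -1.0]]
ft_force: [-0.3, 0.5, -0.1]
grip_width: 0.0851
gripper_force: 0.0
```

Call:
{"method": "move_arm", "body": {"plan": [[0,0,8,4.4,-0.9,0,1],[0,0,16,8.8,-1.8,0,1],[0,0,24,13.2,-2.7,0,1],[0,0,32,17.6,-3.6,0,1],[0,0,40,22,-4.6,0,1]]}}

```text
time_s: 1.6
position: [0.4151, -0.3602, 0.3361]
tool_rot: [[0.969, -0.248, -0.0], [-0.248, -0.969, 0.0], [-0.0, -0.0, -1.0]]
ft_force: [0.5, -0.3, -0.4]
grip_width: 0.0855
gripper_force: 0.0
```

Call:
{"method": "move_arm", "body": {"plan": [[0,0,0,2.6,-3.3,0,1],[0,0,0,5.2,-6.6,0,1],[0,0,0,7.8,-9.9,0,1],[0,0,0,10.4,-13.2,0,1],[0,0,0,12.9,-16.5,0,1]]}}

```text
time_s: 2.1
position: [0.5803, -0.2313, 0.3359]
tool_rot: [[0.97, -0.242, -0.0], [-0.242, -0.97, 0.0], [-0.0, -0.0, -1.0]]
ft_force: [-0.7, 0.1, 0.9]
grip_width: 0.0854
gripper_force: 0.0
```

```bash
python3 - <<'E'
from h import *
a,b=snap('scene'),snap('top')
s=env.observe(); print(s['position'],s['tool_rot'].round(3))
for p,n in((a,'scene1'),(b,'top1')):
    save(p,n+'.png')
    for X in ([.5825,-.2342,.228],s['position']): print(n,proj(p,np.array(X)).round(0))
    for r in env.tip_of('tall_cap_centre',p)[:3]: print(r['pixel'],r['conf'],atz(p,r['pixel'],.21))
A,B=[cv2.resize(cv2.imread('pics/%s1.png'%n)[y:y+150,x:x+200],(400,300),interpolation=cv2.INTER_CUBIC) for n,x,y in(('scene',100,200),('top',250,70))]
cv2.imwrite('pics/c1.png',np.hstack([A,B]))
E
```

```text
[ 0.5818261  -0.22931055  0.33500782] [[ 0.971 -0.237 -0.   ]
 [-0.237 -0.971  0.001]
 [-0.001 -0.001 -1.   ]]
scene1 [196. 283.]
scene1 [190. 273.]
[165.1, 96.7] 0.82 [ 0.13374289 -0.28346035  0.21      ]
[198.2, 284.2] 0.76 [ 0.58253274 -0.23218739  0.21      ]
[137.9, 185.5] 0.64 [ 0.34895992 -0.35226932  0.21      ]
top1 [353. 137.]
top1 [358. 122.]
[372.4, 312.8] 0.47 [ 0.13521005 -0.27844471  0.21      ]
[402.1, 229.2] 0.46 [ 0.34473096 -0.35786172  0.21      ]
```

View pics/c1.png

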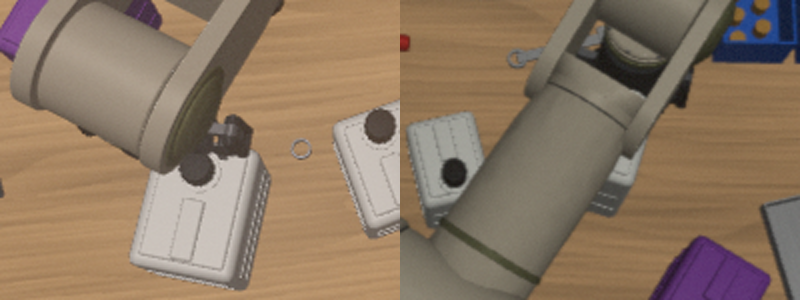

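The close-up crop shows the tall cap at scene pixel (198,284), right under the open gripper and clear of the arm, so I'll descend onto it.

Call:
{"method": "move_arm", "body": {"plan": [[0,0,0,0,0.1,4,1],[0,0,0,0,0.1,8,1],[0,0,0,0,0.1,11,1],[0,0,0,0,0.1,13.5,1],[0,0,0,0,0.1,14.3,1]], "squeeze": 60}}

```text
time_s: 2.8
position: [0.5771, -0.2342, 0.1908]
tool_rot: [[0.97, -0.244, -0.004], [-0.244, -0.97, 0.002], [-0.004, -0.001, -1.0]]
ft_force: [0.5, 0.2, -0.7]
grip_width: 0.0853
gripper_force: 0.0
```

Call:
{"method": "move_arm", "body": {"plan": [[0,0,0,0,0,0,-1],[0,0,0,0,0,0,-1],[0,0,0,0,0,0,-1],[0,0,0,0,0,0,-1],[0,0,0,0,0,0,-1]], "squeeze": 60}}

```text
time_s: 3.3
position: [0.5795, -0.2326, 0.1946]
tool_rot: [[0.97, -0.241, 0.002], [-0.241, -0.97, 0.001], [0.002, -0.001, -1.0]]
ft_force: [1.1, 6.1, 2.0]
grip_width: 0.0315
gripper_force: 59.6
```

Call:
{"method": "move_arm", "body": {"plan": [[0,0,0,0,0,-0.6,-1],[0,0,0,0,0,-1.2,-1],[0,0,0,0,0,-1.8,-1],[0,0,0,0,0,-2.3,-1],[0,0,0,0,0,-2.3,-1]]}}

```text
time_s: 3.8
position: [0.5794, -0.2326, 0.2165]
tool_rot: [[0.97, -0.241, 0.001], [-0.241, -0.97, 0.002], [0.001, -0.002, -1.0]]
ft_force: [3.6, 4.4, -3.8]
grip_width: 0.0318
gripper_force: 66.0
```

Call:
{"method": "move_arm", "body": {"plan": [[0,0,0,0,0,-0.1,-1],[0,0,0,0,0,0,1],[0,0,0,0,0,0,1],[0,0,0,0,0,0,1],[0,0,0,0,0,0,1]]}}

```text
time_s: 4.3
position: [0.5788, -0.2338, 0.2168]
tool_rot: [[0.97, -0.242, 0.001], [-0.242, -0.97, -0.001], [0.001, 0.0, -1.0]]
ft_force: [-0.2, -0.9, -0.0]
grip_width: 0.0849
gripper_force: 0.0
```

Call:
{"method": "move_arm", "body": {"plan": [[0,0,0,0,0,-3,1],[0,0,0,0,0,-7,1],[0,0,0,0,0,-11,1],[0,0,0,-2,-4,-12,0],[0,0,0,-4,-8,-12,-1]]}}

```text
time_s: 4.8
position: [0.5595, -0.1463, 0.3384]
tool_rot: [[0.97, -0.244, 0.004], [-0.244, -0.97, -0.002], [0.004, 0.001, -1.0]]
ft_force: [1.1, 1.0, 0.3]
grip_width: 0.0591
gripper_force: 0.0
```

Call:
{"method": "move_arm", "body": {"plan": [[0,0,0,-0.9,-4.2,0,-1],[0,0,0,-1.8,-8.4,0,-1],[0,0,0,-2.8,-12.6,0,-1],[0,0,0,-3.7,-16.8,0,-1],[0,0,0,-4.7,-21,0,-1]]}}

```text
time_s: 5.3
position: [0.5645, 0.0704, 0.3367]
tool_rot: [[0.97, -0.243, 0.001], [-0.243, -0.97, -0.0], [0.001, -0.0, -1.0]]
ft_force: [0.3, 0.1, -0.6]
grip_width: 0.0003
gripper_force: 0.0
```

Call:
{"method": "move_arm", "body": {"plan": [[0,0,0,-0.9,-4.2,0,-1],[0,0,0,-1.8,-8.4,0,-1],[0,0,0,-2.8,-12.6,0,-1],[0,0,0,-3.7,-16.8,0,-1],[0,0,0,-4.7,-21.3,0,-1]]}}

```text
time_s: 5.8
position: [0.5705, 0.2883, 0.3368]
tool_rot: [[0.97, -0.243, 0.001], [-0.243, -0.97, -0.0], [0.001, -0.0, -1.0]]
ft_force: [0.6, -0.3, -0.5]
grip_width: 0.0003
gripper_force: 0.0
```

```bash
python3 - <<'E'
from h import *
a,b=snap('scene'),snap('top')
s=env.observe(); print(s['position'],s['tool_rot'].round(3),s['grip_width'])
for p,n in((a,'scene2'),(b,'top2')):
    save(p,n+'.png')
    for k in('tall','small','medium'):
        for r in env.tip_of(k+'_cap_centre',p)[:3]: print(n,k,np.round(r['pixel'],1),round(r['conf'],2))
    for z in(.211,.233): print(n,proj(p,np.array([.5815,-.233,z])))
u=[r['pixel'] for r in env.tip_of('tall_cap_centre',a)];v=[r['pixel'] for r in env.tip_of('tall_cap_centre',b)]
for i in u:
    for j in v:
        X,e=tri(a,i,b,j)
        if max(e)<.006: print(X.round(4),e)
A,B=[cv2.resize(cv2.imread('pics/%s2.png'%n)[y:y+150,x:x+200],(400,300),interpolation=cv2.INTER_CUBIC) for n,x,y in(('scene',150,220),('scene',340,200))]
cv2.imwrite('pics/c2.png',np.hstack([A,B]))
E
```

```text
[0.56983513 0.29149306 0.33563174] [[ 0.972 -0.237 -0.001]
 [-0.237 -0.972  0.001]
 [-0.001 -0.001 -1.   ]] 0.0003323581838560398
scene2 tall [200.7 280.6] 0.79
scene2 tall [137.8 186.6] 0.58
scene2 small [429.9 259.7] 0.56
scene2 medium [291.3 259.7] 0.74
scene2 medium [200.1 284.5] 0.68
scene2 [197.71444542 283.67559115]
scene2 [196.16150849 281.9500575 ]
top2 tall [402.6 228.8] 0.65
top2 tall [352.3 138.2] 0.52
top2 tall [372.5 313.8] 0.48
top2 small [162.5 146.7] 0.58
top2 medium [277.  158.3] 0.44
top2 [351.90146638 139.6434447 ]
top2 [353.12246883 136.74514349]
[ 0.5788 -0.2277  0.2293] [np.float64(0.0036382318855723073), np.float64(0.003638231885572275)]
[ 0.3474 -0.3583  0.2   ] [np.float64(0.003257925474981803), np.float64(0.0032579254749816734)]
```

View pics/c2.png

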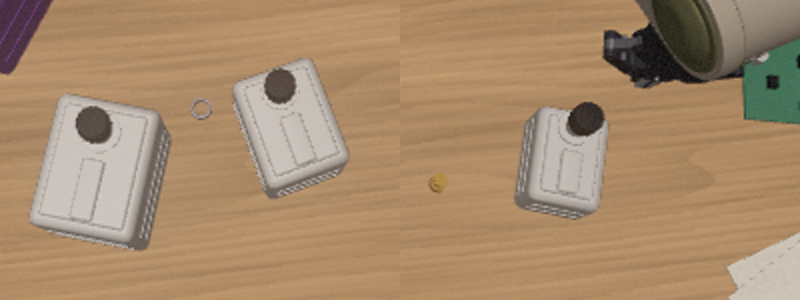

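The crop shows the tall cap standing off its ring at scene (197,282), so it has been raised. The small cap at (432,260) is clear to press.

Call:
{"method": "move_arm", "body": {"plan": [[0,0,0,0,0,4.5,-1],[0,0,0,0,0,9,-1],[0,0,0,0,0,12.5,-1],[0,0,0,0,0,15,-1],[0,0,0,0,0,16,-1]]}}

```text
time_s: 6.8
position: [0.57, 0.286, 0.1739]
tool_rot: [[0.97, -0.243, -0.004], [-0.243, -0.97, -0.001], [-0.003, 0.002, -1.0]]
ft_force: [0.5, -0.8, 0.4]
grip_width: 0.0001
gripper_force: 0.0
```

Call:
{"method": "move_arm", "body": {"plan": [[0,0,0,0,0,0.8,-1],[0,0,0,0,0,1.6,-1],[0,0,0,0,0,2.4,-1],[0,0,0,0,0,3.0,-1],[0,0,0,0,0,3.3,-1]]}}

```text
time_s: 7.3
position: [0.5714, 0.2869, 0.1439]
tool_rot: [[0.97, -0.242, 0.002], [-0.242, -0.97, 0.0], [0.002, -0.001, -1.0]]
ft_force: [0.8, -0.3, 5.4]
grip_width: 0.0
gripper_force: 2.5
```

Call:
{"method": "move_arm", "body": {"plan": [[0,0,0,0,0,0.1,-1],[0,0,0,0,0,0.15,-1],[0,0,0,0,0,0.15,-1]]}}

```text
time_s: 7.6
position: [0.5713, 0.2869, 0.1423]
tool_rot: [[0.97, -0.242, 0.002], [-0.242, -0.97, 0.0], [0.002, -0.001, -1.0]]
ft_force: [3.4, -0.9, 5.5]
grip_width: -0.0002
gripper_force: 2.4
```

Call:
{"method": "move_arm", "body": {"plan": [[0,0,0,0,0,-2,-1],[0,0,0,0,0,-6,-1],[0,0,0,0,0,-10,-1],[0,0,0,0,0,-14,-1],[0,0,0,0,0,-18,-1]]}}

```text
time_s: 8.1
position: [0.5698, 0.2869, 0.3227]
tool_rot: [[0.97, -0.242, -0.003], [-0.242, -0.97, -0.0], [-0.002, 0.001, -1.0]]
ft_force: [-0.3, 0.0, -0.5]
grip_width: -0.0001
gripper_force: 0.0
```

```bash
python3 - <<'E'
from h import *
a,b=snap('scene'),snap('top')
save(a,'scene3.png');save(b,'top3.png');print(env.observe()['position'])
for n,boxes in(('scene',{'tall':(180,265,220,300),'small':(415,245,450,275),'med':(275,250,305,275)}),('top',{'tall':(335,125,370,155),'small':(148,135,175,163),'med':(262,145,292,170)})):
  for i in(0,2,3):
    g=cv2.imread(f'pics/{n}{i}.png').max(2)
    for k,(x,y,X,Y) in boxes.items():
        m=(g[y:Y,x:X]<75).astype(np.uint8); c,l,st,ce=cv2.connectedComponentsWithStats(m); j=1+np.argmax(st[1:,4])
        print(n,i,k,(ce[j]+[x,y]).round(1),st[j])
for k,X in(('tall',[.5815,-.233,.0]),('small',[.571,.287,0])):
    for z in ((.226,.25) if k=='tall' else (.141,.163)):
        X[2]=z; print(k,z,proj(a,np.array(X)).round(1),proj(b,np.array(X)).round(1))
A,B=[cv2.resize(cv2.imread('pics/scene%d.png'%n)[235:325,160:460],(800,240),interpolation=cv2.INTER_CUBIC) for n in(0,3)]
cv2.imwrite('pics/c3.png',np.vstack([A,B]))
E
```

```text
[0.57110767 0.28734201 0.3271509 ]Traceback (most recent call last):
  File "<stdin>", line 8, in <module>
    return _wrapfunc(a, 'argmax', axis=axis, out=out, **kwds)
    return bound(*args, **kwds)
ValueError: attempt to get argmax of an empty sequence
```

```bash
python3 - <<'E'
from h import *
a,b=snap('scene'),snap('top')
for n,boxes in(('scene',{'tall':(180,265,220,300),'small':(415,245,450,275),'med':(275,250,305,275)}),('top',{'tall':(335,125,370,155),'med':(262,145,292,170)})):
  for i in(0,2,3):
    g=cv2.imread(f'pics/{n}{i}.png').max(2)
    for k,(x,y,X,Y) in boxes.items():
        m=(g[y:Y,x:X]<90).astype(np.uint8); c,l,st,ce=cv2.connectedComponentsWithStats(m)
        if c<2: print(n,i,k,'none',g[y:Y,x:X].min()); continue
        j=1+np.argmax(st[1:,4]); print(n,i,k,(ce[j]+[x,y]).round(1),st[j])
for k,X in(('tall',[.5815,-.233,.0]),('small',[.571,.287,0])):
    for z in ((.226,.25) if k=='tall' else (.141,.163)):
        X[2]=z; print(k,z,proj(a,np.array(X)).round(1),proj(b,np.array(X)).round(1))
A,B=[cv2.resize(cv2.imread('pics/scene%d.png'%n)[235:325,160:460],(800,240),interpolation=cv2.INTER_CUBIC) for n in(0,3)]
cv2.imwrite('pics/c3.png',np.vstack([A,B]))
E
```

```text
scene 0 tall [200.2 284.3] [11 10 16 18 91]
scene 0 small [432.4 259.2] [  9   6  18  17 229]
scene 0 med [289.8 262.6] [  8   5  14  17 146]
scene 2 tall [196.4 281.8] [  8   9  17  17 177]
scene 2 small [432.4 259.2] [  9   6  18  17 230]
scene 2 med [289.5 262.6] [  8   5  14  17 170]
scene 3 tall [196.4 281.8] [  8   9  18  17 183]
scene 3 small [430.5 260.6] [  7   8  18  16 219]
scene 3 med [289.8 262.6] [  8   5  14  17 169]
top 0 tall [351.7 139.5] [ 10   7  14  16 169]
top 0 med [276.6 156.1] [  9   4  12  15 148]
top 2 tall [352.5 137.6] [ 11   5  14  17 184]
top 2 med [276.6 156. ] [  9   4  12  15 147]
top 3 tall [352.5 137.6] [ 11   4  14  18 185]
top 3 med [276.6 156. ] [  9   4  12  15 147]
tall 0.226 [196.7 282.5] [352.7 137.7]
tall 0.25 [194.9 280.6] [354.1 134.4]
small 0.141 [431.3 259.9] [161.4 149. ]
small 0.163 [434.  257.9] [159.5 146.4]
```

View pics/c3.png

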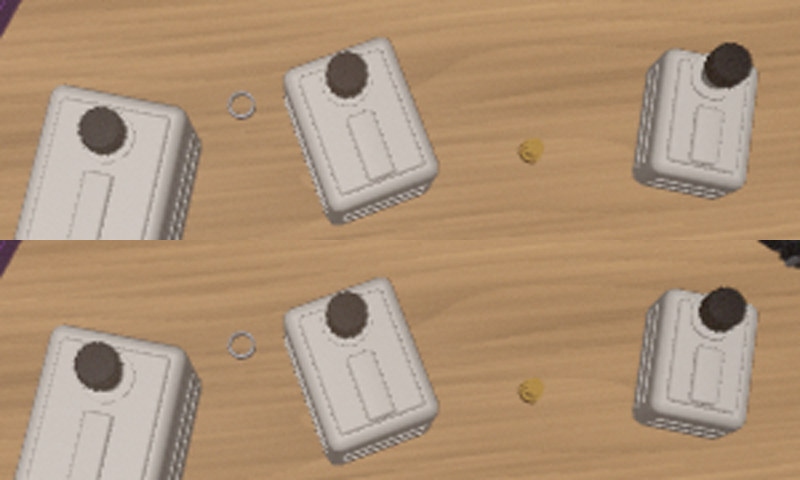

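The crop (before above, after below) shows the tall cap raised at scene (197,282), the small cap lowered at (431,261), and the medium cap unmoved at (290,263). The pixel shifts match about 20 mm of travel on both caps.

```bash
python3 -c "
from rig import env
print(env.close_job())"
```

```text
the job is handed in; nothing more can be done
None
```

I pulled the tallest canister's cap up about 22 mm, pressed the smallest canister's cap down to about 1 mm from fully shut, left the middle cap alone and handed the job in after about 8 s of robot time; the hand-in returned no verdict.

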